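Jack up the hinged bench leaf and hold it

TASK

Turn the lock collar on the foot of the leaf's stand clockwise to its locked mark, then set the hand jack with its saddle centred under the punched mark of the round lift pad. Pump a full trial stroke and let the handle right back up so that the leaf settles. Then press the handle down to the bottom and finish holding it there, the leaf carried by the jack alone; leave brush, jar and steel block alone.

Things in the scene. Friction and masses are not known exactly. Their poses are not given: they have to be found in the camera images.
- stand: Fixed stand of a hinged wooden leaf (240x384x30, underside 60 above bench). Origin on the bench plumb below the lift mark; x from mark to leaf (away from robot, yaw within 0.15), z up. Leaf spans local x 25..265 (hinge at 265), y -147..237, on a 24 wide cheek at each end from x 30; open beneath between them. Front left foot, 30 high, x -105..30, y 107..213, carries the collar post.
- lift_mark (a point): Centre of the UNDERSIDE of the lift pad, 60 mm above the bench with the leaf down. Pad: round flat steel disc, diameter 44, 8 thick, in front of the leaf's front edge (25 behind the mark), on a 36 wide neck; a small dark dot marks its centre on top. The square-ended tab 85 to its right is only a pull tab. Lifting the leaf here takes 7 to 15 N; it falls back if not held.
- collar_center (a point): Centre of the lock collar on its axis at mid height, 66 mm above the bench; at stand frame x -45, y 150. Dark steel knurled ring, diameter 44, 26 high (53 to 79 above the bench), captive on an upright steel post 27 in diameter whose top is 90 above the bench. The wooden foot below it is 30 high.
- collar_lug (a point): Point on the collar's single lug (pointer), 40 mm from the axis at mid height; lug 10 wide, 16 high, reaching 46 from the axis. Locked: it points along the stand's -x (to the robot), in line with the locked mark: a small upright steel tooth on the foot 50 from the axis, top 48 above the bench, just lower than the lug.
- collar (a joint): Turn of the collar (rad), grows clockwise seen from above: 0 fully open, lug pointing about to the stand's -y (right); 1.25 is the stop and the locked mark; starts at 0 to 0.35. Friction about 0.06 N m, stays where left. Grip it across its diameter with fingers closing square to the lug, or push the lug.
- jack: Loose hand jack, about 0.85 kg, slid along the bench. Origin on the bench under its housing's centre; x to the saddle, y left. Base plate x -77..68, 90 wide, 8 thick. Housing: upright aluminium block 40 (x) by 36 (y), top 85 above the bench, gripped from above across y. Saddle at x +43; the handle leaves the housing's back towards -x.
- saddle_top (a point): Centre of the top of the jack's saddle, a steel disc of diameter 38 mm; 52 mm above the bench at rest (so 8 mm lower than the pad), at x +43 mm in the jack's frame. It rises 36 mm in a full stroke, in step with the handle, and sinks back with it.
- jack_handle (a joint): Handle stroke (rad): 0 all the way up, 0.55 bottom stop; pressing the paddle down makes it grow. A spring and the leaf's weight push it back up when released. Some 3 N on the paddle moves it unloaded, up to about 11 N with the leaf on the saddle.
- steel_block: Bystander: bare steel block 50 x 32 x 28 mm, origin under its centre.
- screw_jar: Bystander: closed glass jar, diameter 64 mm, 85 mm high, origin under its centre.
- bench_brush: Bystander: hand brush lying on the bench.
- handle_paddle (a point): Middle of the flat rubber paddle at the handle's end: 46 long, 60 wide (jack's y), 12 thick; press its top face, 6 mm above this point. Handle: 115 mm from its pivot (jack frame x -21, z 60) to this point, towards the jack's -x, raised 0.45 - q rad above level at joint value q: point 110 mm above the bench at the top of the stroke, 49 at the bottom; the paddle is level at q 0.275.

How it is judged:
By the outcome, as a careful person would: the job done as asked, in the order asked, and still so for the second after the job is handed in, while the arm keeps its last pose, push and grip.
It also fails if it takes over 72 s, if anything falls off the work surface, if the arm or the gripper's body presses on something with over 40 N, if the wrist force passes 120 N, or if a joint passes its speed limit or range.

ROBOT

A 6-joint arm with a two-finger parallel gripper is mounted at the origin on the work surface. World frame = base frame: x ahead of the robot, y to its left, z up, the work surface at z = 0. Lengths are in mm, angles in rad, forces in N, time in s.
With the tool pointing down it reaches from about 375 to 825 mm from the base axis. Payload 5.5 kg.
Tool frame: the origin (TCP) lies midway between the tips of the shut fingers; the grasp point (between the pads) lies 19 mm behind it; z points along the fingers, y is the line along which they close (so a half turn about z gives the same grasp; the last joint's range is limited). The gripper opens to 85 mm and grips with 20 to 120 N. Pads are 22 mm wide; open, the fingers measure 114 mm over their backs; the gripper's body (76 mm by 85 mm) begins 54 mm behind the grasp point. The pads swing forward as they close: fully open they stand 13 mm farther back than shut.
Start: joints at [1.181, 0.314, -0.047, 1.21, 0, 1.571], TCP at [227.998, 554.988, 231.299] pointing down, gripper open.
Joint ranges: [-2.67, 2.67], [-0.69, 1.73], [-1.03, 1.25], [-2.08, 2.16], [-1.42, 1.45], [-3.14, 3.14]. Speed limits (rad/s): [2.39, 2.39, 3.01, 3.14, 3.14, 3.14].

INTERFACE

Orientations are given as a unit quaternion [w, x, y, z].
In Python, from station import arm gives the robot as it stands.
- The arm moves only by the tool step_hand, called after "Call:" as name([rows], argument=value, ...), one row to a line, values as JSON. Schema: {"type":"object","properties":{"segments":{"type":"object","properties":{"moves":{"type":"array","items":{"type":"array","items":{"type":"number"},"minItems":4,"maxItems":4},"minItems":1,"maxItems":5}},"additionalProperties":false,"required":["moves"]},"aperture":{"type":"number"},"grip_force":{"type":"number"},"only":{"type":"string"},"quiet":{"type":"boolean"},"lines":{"type":"string"}},"required":["segments"],"additionalProperties":false}. segments is an object whose key "moves" holds a list of rows, 1 to 5 of them, each of 4 numbers: dx, dy, dz in mm, then a turn about the tool's z in rad; each row shifts and turns the commanded pose from where the row before left it, along the tool's axes as they then stand; what a row does not reach is not made up. A row lasts 1/10 s, in which the tool goes at most 50 mm and 0.15 rad, less where a joint would pass 70% of its speed; a pose out of reach is approached as far as the arm can. aperture is the finger opening in mm, set as the call begins (left out keeps the last). The fingers move at their own pace and stop on an object; grip_force is the grip in N (left out, the last holds). Time passes only in rows, so rows that do not move let the fingers close. The tool returns the time, the measured TCP pose, the force, the opening and the grip force at its end. only (a regular expression) keeps the lines of the reply that match it, lines (a string "A,B") keeps lines A to B, and quiet returns only ok. Input that does not fit is refused with a message, and nothing moves.
- arm.get_obs(): the state, without advancing time (a new reading comes with each control period).
- arm.snapshot(name): name is "scene" or "side" or "wrist"; returns a dict with "pixels" (384x512x3 uint8, blue, green, red), "mtx" (3x3 intrinsics, pixels), "distortion" ([k1, k2, p1, p2, k3] as OpenCV has them; the pictures are not rectified), "R" (3x3) and "t" (3): a world point X has camera coordinates R X + t; the wrist camera has in their place "mount" (4x4, takes a point from camera to tool coordinates, whose origin is the TCP and whose axes are the flange's). Camera axes: x right, y down, z forward; pixel columns grow to the right and rows downward; lengths in mm; the calibration is good to about 2 mm. A picture is of the moment at which its call begins: read the wrist's pose just before it. There is no depth.
- arm.hand_in(): hands the job in; it is judged then, once.
Trained networks look in a picture, given as the dict that the camera call returned (one of the last four; its "shot" number tells which), for a name from the list of things; names that differ only in an ending like _2 or _b are one class to them, and where a whole thing is asked for, a point or a joint stands for the part that bears it (a point fixed in the world has none). Each returns a list of dicts, best first, with "score" (0 to 1); they miss things now and then, are a little off and sometimes report something else, mostly with a low value. They report only what shows in the picture. A call takes as long as a camera call.
- arm.cut_out(picture, label): "mask" (384x512 bool, what is visible of it) and "at" ([column, row] in pixels, amid what is visible of it).
The state is a dict: "time_s": time; "q": joint angles; "dq": joint speeds; "joint_efforts": joint torques, N m; "ee_pos": TCP position; "ee_rot": TCP orientation; "force": force on the tool from outside, world axes, zero at the start; "torque": the same for the moment, N m; "gripper_width": finger opening in mm; "gripper_force": force on a finger pad.
Only numpy, scipy, OpenCV 4.12 (cv2) and the standard library are available. Lean on these libraries where they do the work, as an engineer would, in place of code of your own. Each camera call takes 0.05 s, during which the arm holds its last target. There are 200 camera calls.

## Working session

There is one attempt and no reset: what is moved stays moved. The work goes in short steps, Python scripts to look and compute and a tool call to move; the robot and the scene stay as the last step left them, time stands still between calls to the robot, and variables do not carry over. Pictures are saved under pics/ and viewed, at most 10 in all, crops included, and the job is handed in when it is done.

```bash
mkdir -p pics; ls
```

Run:
```python
from station import arm
import cv2,pickle
o=arm.get_obs();print(o['time_s'],o['ee_pos'],o['ee_rot'],o['force'])
D={}
for n in ["scene","side"]:
    p=arm.snapshot(n);cv2.imwrite(f'pics/{n}0.png',p['pixels']);D[n]=p
    for l in ["lift_mark","collar_center","collar_lug","saddle_top","handle_paddle","jack","stand","steel_block","screw_jar","bench_brush"]:
        r=arm.cut_out(p,l)
        print(n,l,[(round(a['score'],2),a['at'],int(a['mask'].sum())) for a in r[:2]])
    print(p['mtx'],p['distortion'],p['R'],p['t'])
pickle.dump(D,open('d0.pkl','wb'))
a=cv2.imread('pics/scene0.png');b=cv2.imread('pics/side0.png')
```

```text
pics
0.0 [227.79254387 554.49221767 230.47662303] [-1.56343584e-04  1.93662186e-01  9.81067942e-01 -7.91285527e-04] [ 0.24235705  0.93883541 -0.7339862 ]
scene lift_mark [(0.56, [318.2, 273.8], 12297)]
scene collar_center [(0.72, [298.5, 210.1], 192)]
scene collar_lug [(0.74, [175.3, 260.1], 1939), (0.65, [297.2, 210.7], 148)]
scene saddle_top [(0.66, [187.4, 268.1], 150)]
scene handle_paddle [(0.87, [154.7, 218.3], 476)]
scene jack [(0.63, [177.6, 260.0], 1704)]
scene stand [(0.57, [319.4, 274.9], 16383), (0.55, [188.2, 267.1], 145)]
scene steel_block [(0.51, [300.6, 137.9], 136)]
scene screw_jar [(0.89, [172.3, 337.3], 779), (0.64, [317.9, 268.7], 12324)]
scene bench_brush [(0.71, [339.3, 137.6], 395)]
[[481.50936511   0.         258.6326722 ]
 [  0.         481.50936511 192.58479085]
 [  0.           0.           1.        ]] [0.05392339 0.         0.         0.         0.        ] [[ 0.7256304   0.68791735 -0.01517347]
 [ 0.51617604 -0.55879088 -0.64908786]
 [-0.4549976   0.4631657  -0.76056211]] [-424.29206748 -203.6640338  1754.63068082]
side lift_mark [(0.75, [159.7, 178.9], 8349)]
side collar_center [(0.79, [214.1, 213.9], 219)]
side collar_lug [(0.7, [212.9, 210.5], 223)]
side saddle_top [(0.62, [262.3, 138.0], 66)]
side handle_paddle [(0.82, [306.9, 129.4], 327)]
side jack [(0.97, [275.3, 142.9], 1153)]
side stand [(0.89, [165.7, 196.5], 11477)]
side steel_block [(0.86, [288.7, 326.6], 379)]
side screw_jar [(0.91, [232.9, 108.6], 402)]
side bench_brush [(0.94, [244.8, 362.3], 1263), (0.43, [212.7, 210.7], 198)]
[[361.08701027   0.         257.74127357]
 [  0.         361.08701027 190.22070593]
 [  0.           0.           1.        ]] [-0.11227502  0.          0.          0.          0.        ] [[-0.99493531 -0.10039575 -0.0049419 ]
 [-0.07062609  0.73320576 -0.67632926]
 [ 0.07152401 -0.67255484 -0.73658286]] [ 548.25345484   83.02130599 1056.23003697]
```

View pics/scene0.png

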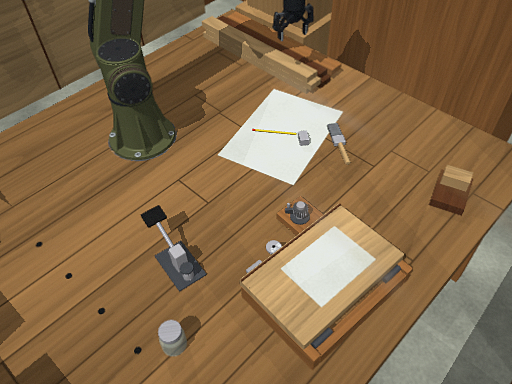

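View pics/side0.png

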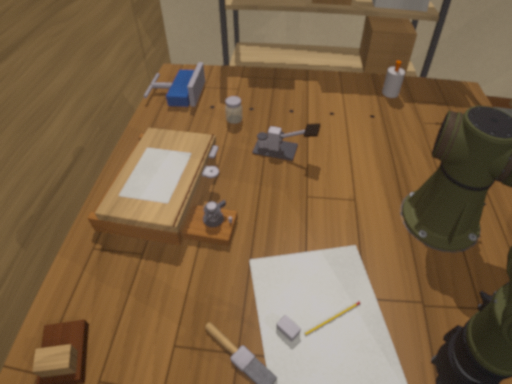

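Scene: the jack is at about (178,260) with its paddle at (154,217), the pad at (274,247) and the collar at (299,211). Side: the jack is at (275,145), the pad at (211,172) and the collar at (213,214). Next I'll take zoomed crops and a rough triangulation.

Create h.py:
```python
import numpy as np,cv2,pickle
from scipy.spatial.transform import Rotation as Ro
def ray(p,uv,pose=None):
    n=cv2.undistortPoints(np.array([[uv]],float),np.array(p['mtx']),np.array(p['distortion']))[0,0]
    d=np.array([*n,1.])
    if 'R' in p and pose is None:
        R=np.array(p['R']);return -R.T@np.array(p['t']),R.T@d
    M=np.array(p['mount']);T=pose
    return (T@M@np.r_[0,0,0,1])[:3],(T@M)[:3,:3]@d
def onz(r,z):
    c,d=r;return c+d*(z-c[2])/d[2]
def tri(rs):
    A=0;b=0
    for c,d in rs:
        d=d/np.linalg.norm(d);P=np.eye(3)-np.outer(d,d);A=A+P;b=b+P@c
    x=np.linalg.solve(A,b);return x,[np.linalg.norm(np.cross(x-c,d/np.linalg.norm(d))) for c,d in rs]
def pose(o):
    T=np.eye(4);w,x,y,z=o['ee_rot'];T[:3,:3]=Ro.from_quat([x,y,z,w]).as_matrix();T[:3,3]=o['ee_pos'];return T
def proj(p,X,T=None):
    X=np.atleast_2d(X).astype(float)
    if T is not None:
        W=np.linalg.inv(T@np.array(p['mount']));R,t=W[:3,:3],W[:3,3]
    else: R,t=np.array(p['R']),np.array(p['t'])
    return cv2.projectPoints(X,cv2.Rodrigues(R)[0],t,np.array(p['mtx']),np.array(p['distortion']))[0][:,0]
```

Run:
```python
from h import *
D=pickle.load(open('d0.pkl','rb'));s,q=D['scene'],D['side']
for n,a,b,z in [("paddle",(153.5,216),(313,130),110),("pad top",(274,247),(211,172),68),("collar",(299,211),(213,212),70),("jack",(178,252),(274,133),85),("saddle",(187.4,266),(262,137),52)]:
    print(n,tri([ray(s,a),ray(q,b)]),onz(ray(s,a),z).round(),onz(ray(q,b),z).round())
c1=cv2.resize(s['pixels'][180:300,130:330],None,fx=4,fy=4,interpolation=2)
c2=cv2.resize(q['pixels'][110:250,190:330],None,fx=4,fy=4,interpolation=2)
cv2.imwrite('pics/c1.png',c1);cv2.imwrite('pics/c2.png',c2)
```

```text
paddle (array([ 396.84979577, -240.1485434 ,  107.95600665]), [np.float64(2.9724234099353275), np.float64(2.972423409935387)]) [ 402. -241.  110.] [ 394. -240.  110.]
pad top (array([702.4318224 , -62.35202201,  63.18149896]), [np.float64(1.850906823707347), np.float64(1.8509068237075754)]) [706. -64.  68.] [699. -59.  68.]
collar (array([668.28928669,  87.60497666,  57.62133096]), [np.float64(1.3042429945389922), np.float64(1.304242994539093)]) [675.  80.  70.] [664.  97.  70.]
jack (array([ 522.5004512 , -259.85937161,   71.55673623]), [np.float64(0.8770906140349736), np.float64(0.8770906140349418)]) [ 532. -264.   85.] [ 521. -244.   85.]
saddle (array([ 563.14948591, -264.16939948,   47.89879805]), [np.float64(0.45889239254491626), np.float64(0.45889239254487457)]) [ 566. -265.   52.] [ 562. -260.   52.]
```

View pics/c1.png

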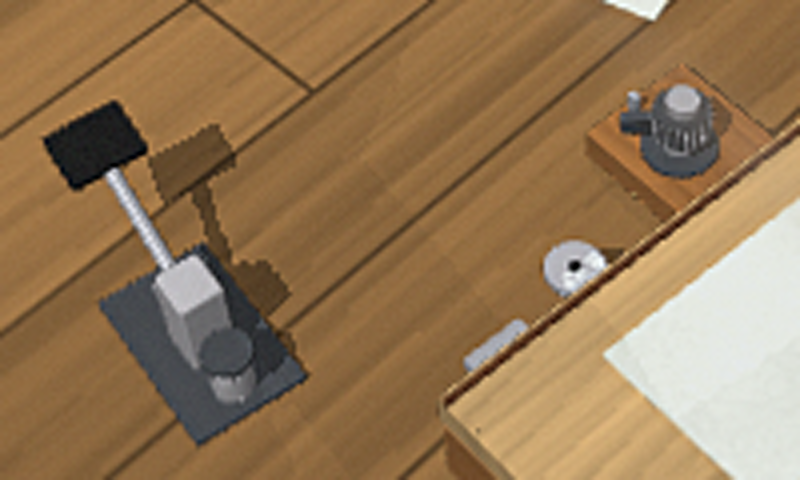

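View pics/c2.png

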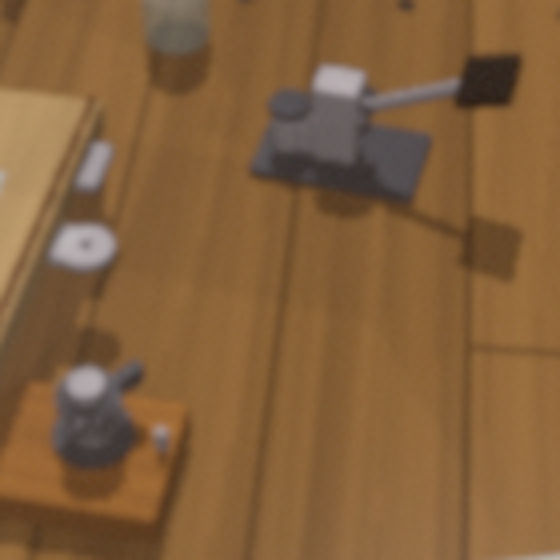

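Run:
```python
from h import *
D=pickle.load(open('d0.pkl','rb'));s,q=D['scene'],D['side']
for n,a,b,z in [("pad dot",(574,266),(86,244),68),("posttop",(684,98),(88,383),90),("tooth",(634,95),(162,431),47),("lugtip",(625,122),(138,372),68),("house",(190,284),(341,80),85),("saddle",(227,352),(291,104),52),("paddle",(95,143),(488,80),115)]:
    a=(a[0]/4+130-.4,a[1]/4+180-.4);b=(b[0]/4+190-.4,b[1]/4+110-.4)
    x,e=tri([ray(s,a),ray(q,b)]);print(n,x.round(1),round(e[0],1),onz(ray(s,a),z).round(1),onz(ray(q,b),z).round(1))
```

```text
pad dot [701.3 -64.   68. ] 1.2 [702.5 -63.6  68. ] [700.3 -64.7  68. ]
posttop [669.2  90.4  89.1] 2.0 [671.6  90.5  90. ] [667.3  90.   90. ]
tooth [619.7  94.   47.8] 1.3 [620.5  94.9  47. ] [618.8  92.7  47. ]
lugtip [641.3  58.   66.4] 1.5 [643.5  57.5  68. ] [639.7  58.5  68. ]
house [ 521.8 -262.7   82.7] 2.8 [ 526.3 -262.9   85. ] [ 519.4 -262.1   85. ]
saddle [ 563.7 -270.1   48.4] 1.9 [ 567.7 -270.7   52. ] [ 561.8 -267.2   52. ]
paddle [ 399.7 -239.8  111.1] 0.7 [ 403.4 -241.1  115. ] [ 399.6 -235.4  115. ]
```

The stand yaw comes out at about -0.08 and the lug must turn about 0.94 rad clockwise. The saddle has to go to about (701,-64). I'll move over the collar first.

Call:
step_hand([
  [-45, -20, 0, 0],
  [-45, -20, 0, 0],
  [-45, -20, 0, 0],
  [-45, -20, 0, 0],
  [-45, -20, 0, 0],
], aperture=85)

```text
refused: segments: the value is not of type 'object' (schema: type "object"). Nothing was moved.
```

Nothing moved. I misread the format; it is an object with the rows under "moves". Resending.

Call:
step_hand(segments={"moves":[[-45, -20, 0, 0], [-45, -20, 0, 0], [-45, -20, 0, 0], [-45, -20, 0, 0], [-45, -20, 0, 0]]}, aperture=85)

```text
time_s: 1.6
ee_pos: [399.2, 375.5, 231.5]
ee_rot: [0.0, 0.193, 0.981, 0.0]
force: [-0.0, 1.5, -0.4]
gripper_width: 85.1
gripper_force: 0.0
```

Call:
step_hand(segments={"moves":[[-45, -20, 0, 0], [-45, -20, 0, 0], [-45, -20, 0, 0], [-45, -20, 0, 0], [-45, -20, 0, 0]]})

```text
time_s: 2.1
ee_pos: [569.5, 197.3, 231.5]
ee_rot: [0.0, 0.194, 0.981, 0.0]
force: [0.9, 0.5, -0.3]
gripper_width: 84.7
gripper_force: 0.0
```

Call:
step_hand(segments={"moves":[[-45, -20, 0, 0], [-45, -20, 0, 0], [-44, -22, 0, 0], [0, 0, 0, -0.15], [0, 0, 0, -0.15]]})

```text
time_s: 2.6
ee_pos: [669.5, 88.8, 230.5]
ee_rot: [-0.0, 0.043, 0.999, -0.0]
force: [0.2, 0.7, 0.0]
gripper_width: 84.9
gripper_force: 0.0
```

Call:
step_hand(segments={"moves":[[0, 0, 0, -0.15], [0, 0, 0, -0.15], [0, 0, 0, -0.15], [0, 0, 0, -0.15], [0, 0, 0, -0.15]]})

```text
time_s: 3.1
ee_pos: [668.6, 90.7, 231.2]
ee_rot: [-0.0, -0.327, 0.945, 0.0]
force: [-0.3, -0.4, -0.5]
gripper_width: 85.1
gripper_force: 0.0
```

Call:
step_hand(segments={"moves":[[0, 0, 0, -0.15], [0, 0, 0, -0.05], [0, 0, 0, 0], [0, 0, 0, 0]]})

```text
time_s: 3.5
ee_pos: [668.6, 90.7, 231.2]
ee_rot: [-0.0, -0.416, 0.909, 0.0]
force: [0.3, -0.7, 0.2]
gripper_width: 85.0
gripper_force: 0.0
```

Run:
```python
from station import arm
from h import *
o=arm.get_obs();T=pose(o);p=arm.snapshot('wrist');print(T.round(3))
pickle.dump((T,p),open('w1.pkl','wb'))
im=p['pixels'].copy()
for n,X in dict(post=[669.2,90.2,90],tooth=[619.7,94,47],dot=[701.3,-64,68]).items():
    u=proj(p,X,T)[0];print(n,u);cv2.drawMarker(im,(int(u[0]),int(u[1])),(0,0,255),0,8,1)
cv2.imwrite('pics/w1.png',im)
```

```text
[[-6.53000e-01 -7.57000e-01 -0.00000e+00  6.68596e+02]
 [-7.57000e-01  6.53000e-01 -0.00000e+00  9.07130e+01]
 [ 0.00000e+00  0.00000e+00 -1.00000e+00  2.31231e+02]
 [ 0.00000e+00  0.00000e+00  0.00000e+00  1.00000e+00]]
post [254.81695289 181.16809629]
tooth [290.4327376  145.38248042]
dot [129.65378469  83.28817622]
```

View pics/w1.png

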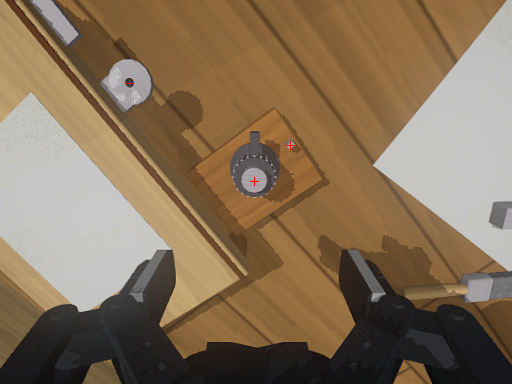

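The predicted points land on the post, tooth and dot, and the lug lies along tool x at (254,138). Now I'll descend, grip and turn.

Call:
step_hand(segments={"moves":[[0, 0, 40, 0], [0, 0, 40, 0], [0, 0, 40, 0], [0, 0, 30, 0], [0, 0, 20, 0]]}, aperture=85)

```text
time_s: 4.05
ee_pos: [666.9, 90.5, 58.3]
ee_rot: [-0.002, -0.417, 0.909, 0.001]
force: [0.3, 0.3, -0.3]
gripper_width: 85.3
gripper_force: 0.0
```

Call:
step_hand(segments={"moves":[[0, 0, 12, 0], [0, 0, 0, 0], [0, 0, 0, 0]]})

```text
time_s: 4.35
ee_pos: [669.3, 90.8, 50.2]
ee_rot: [0.001, -0.417, 0.909, -0.0]
force: [0.8, 1.6, 0.9]
gripper_width: 85.2
gripper_force: 0.0
```

Call:
step_hand(segments={"moves":[[0, 0, 0, 0], [0, 0, 0, 0], [0, 0, 0, 0], [0, 0, 0, 0], [0, 0, 0, 0]]}, aperture=30, grip_force=50)

```text
time_s: 4.85
ee_pos: [671.4, 89.2, 51.5]
ee_rot: [0.002, -0.417, 0.909, -0.002]
force: [2.3, -3.4, 5.0]
gripper_width: 42.5
gripper_force: 50.4
```

Call:
step_hand(segments={"moves":[[0, 0, 0, 0.1], [0, 0, 0, 0.1], [0, 0, 0, 0.1], [0, 0, 0, 0.1], [0, 0, 0, 0.1]]})

```text
time_s: 5.35
ee_pos: [671.8, 88.7, 51.5]
ee_rot: [0.003, -0.176, 0.984, -0.002]
force: [4.7, -6.0, 3.6]
gripper_width: 42.4
gripper_force: 50.4
```

Call:
step_hand(segments={"moves":[[0, 0, 0, 0.1], [0, 0, 0, 0.1], [0, 0, 0, 0.1], [0, 0, 0, 0.08], [0, 0, 0, 0]]})

```text
time_s: 5.85
ee_pos: [671.8, 88.2, 51.5]
ee_rot: [0.003, 0.012, 1.0, -0.002]
force: [4.5, -7.1, 4.7]
gripper_width: 42.4
gripper_force: 50.3
```

```bash
python3 -c "
from station import arm
o=arm.get_obs();print(o['torque'],o['q'][5])"
```

```text
[-1.66360444 -0.86836841 -0.04520847] 0.15649554953235903
```

Call:
step_hand(segments={"moves":[[0, 0, 0, 0.04], [0, 0, 0, 0.03], [0, 0, 0, 0.03], [0, 0, 0, 0]]})

```text
time_s: 6.25
ee_pos: [671.9, 88.1, 51.5]
ee_rot: [0.003, 0.059, 0.998, -0.002]
force: [4.4, -7.3, 3.7]
gripper_width: 42.1
gripper_force: 51.0
```

```bash
python3 -c "
from station import arm
o=arm.get_obs();print(o['torque'],o['q'][5])"
```

```text
[-1.85858264 -0.80593708  1.39907555] 0.25224817931183535
```

The torque jumped to 1.4 N m, so the collar is at its stop. I'll release, rise and check.

Call:
step_hand(segments={"moves":[[0, 0, 0, 0], [0, 0, 0, 0], [0, 0, 0, 0], [0, 0, 0, 0], [0, 0, 0, 0]]}, aperture=85)

```text
time_s: 6.75
ee_pos: [668.4, 90.9, 49.2]
ee_rot: [-0.0, 0.06, 0.998, 0.0]
force: [0.3, -0.7, 0.5]
gripper_width: 85.0
gripper_force: 0.0
```

Call:
step_hand(segments={"moves":[[0, 0, -20, 0], [0, 0, -40, 0], [0, 0, -45, 0], [0, 0, -45, 0], [0, 0, -40, 0]]})

```text
time_s: 7.25
ee_pos: [668.6, 90.9, 241.7]
ee_rot: [0.001, 0.06, 0.998, 0.0]
force: [0.0, -0.2, 0.2]
gripper_width: 84.9
gripper_force: 0.0
```

Call:
step_hand(segments={"moves":[[0, 0, 0, 0], [0, 0, 0, 0]]})

```text
time_s: 7.45
ee_pos: [669.4, 90.9, 240.5]
ee_rot: [0.001, 0.06, 0.998, 0.0]
force: [-0.6, 0.3, -0.9]
gripper_width: 84.6
gripper_force: 0.0
```

Run:
```python
from station import arm
from h import *
o=arm.get_obs();T=pose(o);p=arm.snapshot('wrist')
pickle.dump((T,p),open('w2.pkl','wb'))
u=proj(p,[669.2,90.2,90],T)[0];print(u,T.round(2))
x,y=map(int,u);x=max(x,100);y=max(y,100)
cv2.imwrite('pics/w2.png',cv2.resize(p['pixels'][y-100:y+60,x-100:x+100],None,fx=4,fy=4,interpolation=2)[:600])
```

```text
[255.84551892 179.01587177] [[-9.9000e-01  1.2000e-01  0.0000e+00  6.6936e+02]
 [ 1.2000e-01  9.9000e-01  0.0000e+00  9.0920e+01]
 [-0.0000e+00  0.0000e+00 -1.0000e+00  2.4049e+02]
 [ 0.0000e+00  0.0000e+00  0.0000e+00  1.0000e+00]]
```

View pics/w2.png

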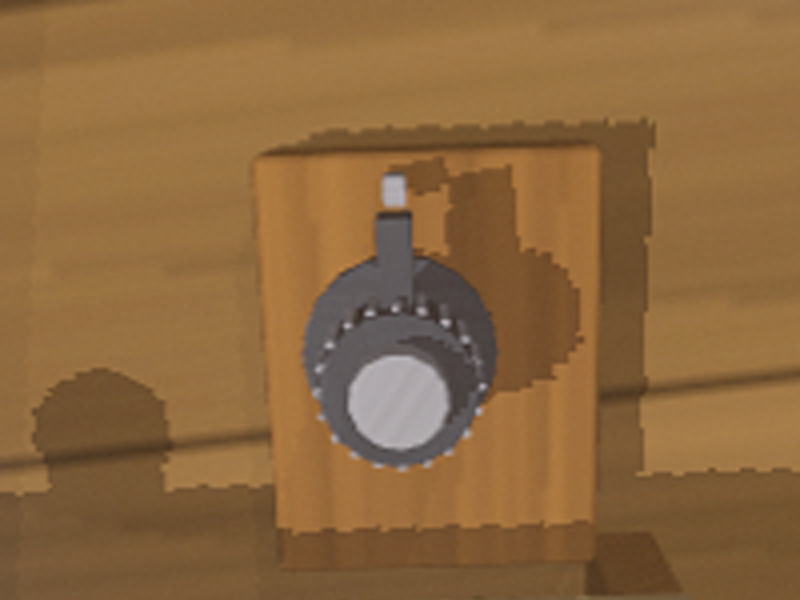

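The lug at (395,240) is in line with the tooth at (395,190), so the collar is locked. On to the jack.

Call:
step_hand(segments={"moves":[[13, -46, 0, 0], [13, -46, 0, 0], [13, -46, 0, 0], [13, -46, 0, 0], [13, -46, 0, 0]]}, aperture=85)

```text
time_s: 8.0
ee_pos: [574.3, -131.0, 236.9]
ee_rot: [-0.002, 0.06, 0.998, 0.0]
force: [1.1, -0.3, 0.2]
gripper_width: 85.2
gripper_force: 0.0
```

Call:
step_hand(segments={"moves":[[13, -46, 0, 0], [13, -46, 0, 0], [12, -46, 0, 0.06], [0, 0, 0, 0], [0, 0, 0, 0]]})

```text
time_s: 8.5
ee_pos: [520.9, -262.8, 237.3]
ee_rot: [-0.002, 0.091, 0.996, 0.001]
force: [0.6, 1.1, -0.0]
gripper_width: 85.0
gripper_force: 0.0
```

Run:
```python
from station import arm
from h import *
o=arm.get_obs();T=pose(o);p=arm.snapshot('wrist')
pickle.dump((T,p),open('w3.pkl','wb'));print(T.round(3))
im=p['pixels'].copy()
for n,X in dict(h=[522.5,-262.7,85],s=[564.5,-269.5,52],pd=[400,-239.8,114]).items():
    u=proj(p,X,T)[0];print(n,u);cv2.drawMarker(im,(int(u[0]),int(u[1])),(0,0,255),0,8,1)
for l in ["saddle_top","handle_paddle"]:
    r=arm.cut_out(p,l);print(l,[(round(a['score'],2),a['at'],int(a['mask'].sum())) for a in r[:2]])
cv2.imwrite('pics/w3.png',cv2.resize(im,(800,600)))
```

```text
[[-9.83000e-01  1.81000e-01 -3.00000e-03  5.20888e+02]
 [ 1.81000e-01  9.83000e-01  2.00000e-03 -2.62791e+02]
 [ 3.00000e-03  1.00000e-03 -1.00000e+00  2.37326e+02]
 [ 0.00000e+00  0.00000e+00  0.00000e+00  1.00000e+00]]
h [256.89221638 180.83290178]
s [257.63388441 207.16844748]
pd [257.23633306  47.18432047]
saddle_top [(0.79, [256.6, 204.8], 601)]
handle_paddle []
```

View pics/w3.png

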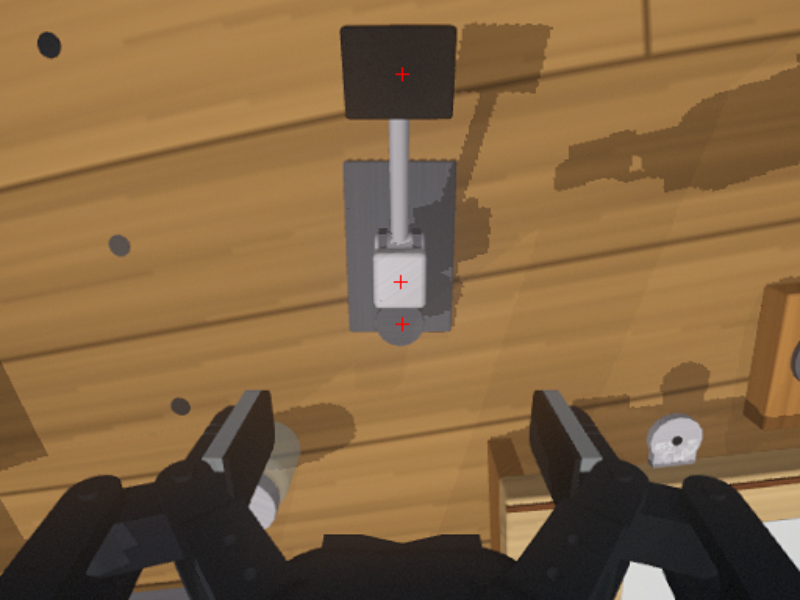

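The saddle, housing and paddle match my estimate, with the housing top at (400,280). I'll descend and grip.

Call:
step_hand(segments={"moves":[[0, 0, 45, 0], [0, 0, 45, 0], [0, 0, 45, 0], [0, 0, 30, 0], [0, 0, 18, 0]]}, aperture=85)

```text
time_s: 9.15
ee_pos: [521.0, -259.6, 52.9]
ee_rot: [-0.002, 0.088, 0.996, 0.001]
force: [0.2, 0.7, 0.4]
gripper_width: 85.2
gripper_force: 0.0
```

Call:
step_hand(segments={"moves":[[0, 0, 0, 0], [0, 0, 0, 0]]})

```text
time_s: 9.35
ee_pos: [522.8, -261.3, 56.4]
ee_rot: [-0.0, 0.089, 0.996, 0.0]
force: [0.3, 0.3, 0.5]
gripper_width: 85.1
gripper_force: 0.0
```

Call:
step_hand(segments={"moves":[[0, 0, 0, 0], [0, 0, 0, 0], [0, 0, 0, 0], [0, 0, 0, 0], [0, 0, 0, 0]]}, aperture=25, grip_force=40)

```text
time_s: 9.85
ee_pos: [523.0, -263.7, 57.6]
ee_rot: [0.001, 0.09, 0.996, -0.001]
force: [-2.5, -4.0, 7.0]
gripper_width: 35.4
gripper_force: 44.9
```

Run:
```python
from station import arm
from h import *
o=arm.get_obs();T=pose(o);print(T.round(3))
y=-0.085
# grasped: tool xy = housing centre along jack y only; target
R=T[:2,:2]
tgt=np.array([701.3-43*np.cos(y),-64-43*np.sin(y)])
for sx in (0,):
    d=tgt-T[:2,3];print(tgt,d,R.T@d)
```

```text
[[-9.84000e-01  1.79000e-01  2.00000e-03  5.23030e+02]
 [ 1.79000e-01  9.84000e-01 -3.00000e-03 -2.63693e+02]
 [-2.00000e-03 -2.00000e-03 -1.00000e+00  5.76270e+01]
 [ 0.00000e+00  0.00000e+00  0.00000e+00  1.00000e+00]]
[658.455244   -60.34939964] [135.42569289 203.34364177] [-96.75609641 224.33661962]
```

Call:
step_hand(segments={"moves":[[0, 0, -3, 0], [-3, 10, 0, 0], [-6, 22, 0, 0], [-6, 22, 0, 0], [-6, 22, 0, 0]]})

```text
time_s: 10.35
ee_pos: [555.8, -189.2, 57.9]
ee_rot: [-0.001, 0.09, 0.996, 0.001]
force: [0.0, -1.0, -7.8]
gripper_width: 35.5
gripper_force: 43.0
```

Call:
step_hand(segments={"moves":[[-6, 22, 0, 0], [-6, 22, 0, 0], [-6, 22, 0, 0], [-6, 22, 0, 0], [-6, 22, 0, 0]]})

```text
time_s: 10.85
ee_pos: [604.8, -86.3, 57.8]
ee_rot: [-0.002, 0.09, 0.996, 0.0]
force: [-0.3, -0.7, -8.0]
gripper_width: 35.4
gripper_force: 43.2
```

Call:
step_hand(segments={"moves":[[-6, 22, 0, 0], [-3, 10, 0, 0], [0, 0, 0, -0.05], [0, 0, 0, -0.045], [0, 0, 0, 0]]})

```text
time_s: 11.35
ee_pos: [619.3, -58.1, 58.2]
ee_rot: [-0.001, 0.042, 0.999, 0.0]
force: [0.0, -0.8, -8.0]
gripper_width: 35.4
gripper_force: 43.1
```

Run:
```python
from station import arm
from h import *
o=arm.get_obs();T=pose(o);print(T.round(3))
p=arm.snapshot('scene');pickle.dump(p,open('s4.pkl','wb'))
y=-0.085
for l in ["saddle_top","handle_paddle","jack"]:
    r=arm.cut_out(p,l);print(l,[(round(a['score'],2),a['at'],int(a['mask'].sum())) for a in r[:2]])
tgt=np.array([701.3-43*np.cos(y),-64-43*np.sin(y)]);d=tgt-T[:2,3];print(d,T[:2,:2].T@d)
cv2.imwrite('pics/s4.png',cv2.resize(p['pixels'][170:300,180:330],None,fx=4.6,fy=4.6,interpolation=2))
```

```text
[[-9.96000e-01  8.40000e-02 -2.00000e-03  6.19277e+02]
 [ 8.40000e-02  9.96000e-01  0.00000e+00 -5.80890e+01]
 [ 2.00000e-03  0.00000e+00 -1.00000e+00  5.82410e+01]
 [ 0.00000e+00  0.00000e+00  0.00000e+00  1.00000e+00]]
saddle_top [(0.42, [264.0, 240.8], 95)]
handle_paddle [(0.82, [226.0, 194.5], 361)]
jack [(0.61, [247.2, 235.6], 1190)]
[39.17778349 -2.2607895 ] [-39.22890198   1.04600975]
```

View pics/s4.png

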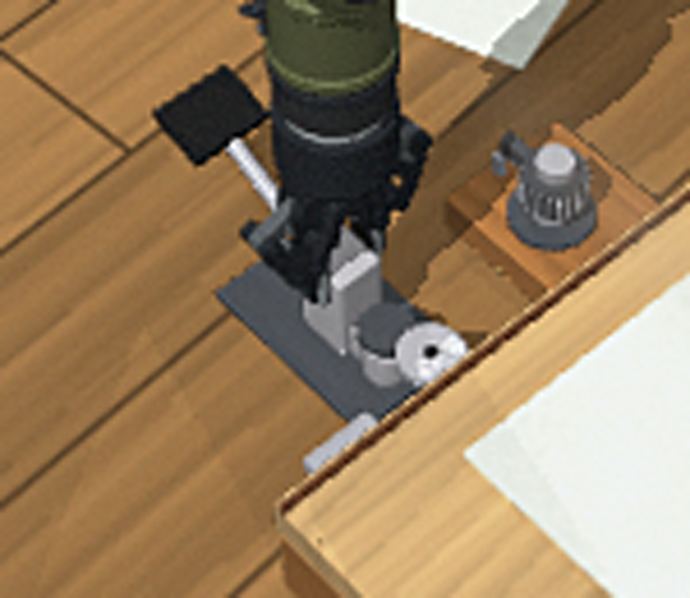

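Run:
```python
from h import *
p=pickle.load(open('s4.pkl','rb'))
for a in [(383,328),(386,326)]:print('saddle',onz(ray(p,(180+a[0]/4.6-.4,170+a[1]/4.6-.4)),53))
print('dot',onz(ray(p,(180+432/4.6-.4,170+351/4.6-.4)),68))
```

```text
saddle [662.11961329 -62.81528634  53.        ]
saddle [662.45969045 -60.436501    53.        ]
dot [702.88695929 -62.3500926   68.        ]
```

Call:
step_hand(segments={"moves":[[-8, 0.5, 0, 0], [-10, 0.5, 0, 0], [-10, 0, 0, 0], [-6, 0, 0, 0], [-3, 0, 0, 0]]})

```text
time_s: 12.05
ee_pos: [658.5, -60.8, 59.2]
ee_rot: [0.0, 0.042, 0.999, -0.0]
force: [0.4, -0.6, -8.6]
gripper_width: 35.2
gripper_force: 43.1
```

Call:
step_hand(segments={"moves":[[-2, 0, 0, 0], [0, 0, 1, 0], [0, 0, 1, 0], [0, 0, 1, 0], [0, 0, 0, 0]]})

```text
time_s: 12.55
ee_pos: [659.2, -60.9, 57.6]
ee_rot: [0.0, 0.042, 0.999, 0.0]
force: [-5.2, -0.3, 4.7]
gripper_width: 35.5
gripper_force: 44.7
```

Run:
```python
from station import arm
from h import *
o=arm.get_obs();T=pose(o);print(T.round(3))
p=arm.snapshot('scene');pickle.dump(p,open('s5.pkl','wb'))
q=arm.snapshot('side')
a=cv2.resize(p['pixels'][190:290,200:300],(500,500),interpolation=2)
b=cv2.resize(q['pixels'][110:210,180:280],(500,500),interpolation=2)
cv2.imwrite('pics/s5.png',cv2.resize(np.hstack([a,b]),(800,400)))
```

```text
[[-9.96000e-01  8.50000e-02  0.00000e+00  6.59153e+02]
 [ 8.50000e-02  9.96000e-01  0.00000e+00 -6.09460e+01]
 [-0.00000e+00  0.00000e+00 -1.00000e+00  5.75510e+01]
 [ 0.00000e+00  0.00000e+00  0.00000e+00  1.00000e+00]]
```

View pics/s5.png

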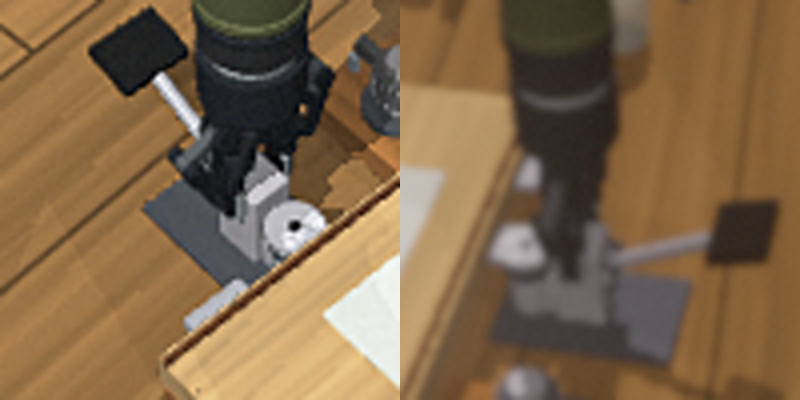

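The x reaction of about 5 N means the housing is just touching the pad or dragging on the bench. I'll back off 1 mm, release, rise and go over the paddle.

Call:
step_hand(segments={"moves":[[1, 0, 0, 0], [0, 0, -1, 0], [0, 0, 0, 0]]})

```text
time_s: 12.95
ee_pos: [659.1, -60.9, 57.6]
ee_rot: [0.001, 0.042, 0.999, -0.0]
force: [0.1, -1.1, -1.0]
gripper_width: 35.3
gripper_force: 44.1
```

```bash
python3 -c "
from station import arm
o=arm.get_obs();print(o['ee_pos'],o['force'])"
```

```text
[659.08518916 -60.94991614  57.59348982] [ 0.05745402 -1.14700302 -1.00321827]
```

Call:
step_hand(segments={"moves":[[0, 0, 0, 0], [0, 0, 0, 0], [0, 0, 0, 0], [0, 0, 0, 0]]}, aperture=85)

```text
time_s: 13.35
ee_pos: [658.5, -60.8, 57.4]
ee_rot: [0.0, 0.042, 0.999, 0.0]
force: [0.4, -0.7, 0.3]
gripper_width: 84.9
gripper_force: 0.0
```

Call:
step_hand(segments={"moves":[[0, 0, -15, 0], [0, 0, -30, 0], [0, 0, -40, 0], [0, 0, -35, 0], [0, 0, 0, 0]]})

```text
time_s: 13.85
ee_pos: [662.0, -61.1, 184.9]
ee_rot: [0.005, 0.042, 0.999, -0.0]
force: [0.6, -0.4, -0.3]
gripper_width: 85.1
gripper_force: 0.0
```

Call:
step_hand(segments={"moves":[[40, 0, 0, 0], [40, 0, 0, 0], [45, 0, 0, 0], [0, 0, 0, 0], [0, 0, 0, 0]]}, aperture=0, grip_force=40)

```text
time_s: 14.35
ee_pos: [533.1, -50.1, 178.1]
ee_rot: [0.0, 0.042, 0.999, -0.0]
force: [0.3, -0.2, -0.5]
gripper_width: 11.4
gripper_force: 0.0
```

Run:
```python
from station import arm
from h import *
o=arm.get_obs();T=pose(o);print(T.round(3))
p=arm.snapshot('scene');pickle.dump((T,p),open('s6.pkl','wb'))
q=arm.snapshot('side')
for l in ["saddle_top","handle_paddle","jack"]:
  for c in (p,q):
    r=arm.cut_out(c,l);print(l,[(round(a['score'],2),a['at'],int(a['mask'].sum()),onz(ray(c,a['at']),114).round(1)) for a in r[:1]])
a=cv2.resize(p['pixels'][170:290,190:310],(500,500),interpolation=2)
b=cv2.resize(q['pixels'][110:210,180:280],(500,500),interpolation=2)
cv2.imwrite('pics/s6.png',cv2.resize(np.hstack([a,b]),(800,400)))
```

```text
[[-9.96000e-01  8.50000e-02  1.00000e-03  5.33079e+02]
 [ 8.50000e-02  9.96000e-01 -0.00000e+00 -5.01330e+01]
 [-1.00000e-03 -0.00000e+00 -1.00000e+00  1.78097e+02]
 [ 0.00000e+00  0.00000e+00  0.00000e+00  1.00000e+00]]
saddle_top []
saddle_top []
handle_paddle [(0.76, [234.8, 206.1], 438, array([548.9, -59.7, 114. ]))]
handle_paddle [(0.89, [264.5, 169.7], 312, array([534.7, -36.8, 114. ]))]
jack [(0.81, [253.1, 236.6], 1189, array([ 662.1, -101.1,  114. ]))]
jack [(0.85, [232.5, 180.3], 1569, array([619.9,  13.9, 114. ]))]
```

View pics/s6.png

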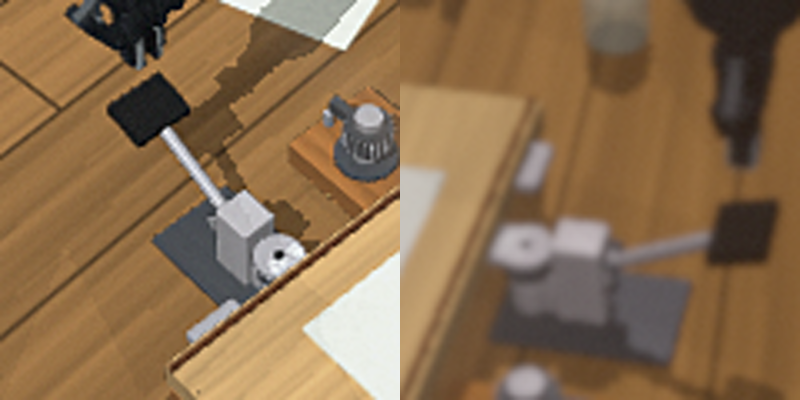

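Run:
```python
from h import *
T,p=pickle.load(open('s6.pkl','rb'));q=pickle.load(open('d0.pkl','rb'))['side']
H=onz(ray(p,(263.4,233.8)),85);d=onz(ray(p,(273.4,246.4)),68);print('scene',H,d,d-H)
H=onz(ray(q,(225.4,168.6)),85);d=onz(ray(q,(211.1,170.6)),68);print('side',H,d,d-H)
print('expect',43*np.cos(.085),-43*np.sin(.085))
print('paddle',tri([ray(p,(234.8,206.1)),ray(q,(264.5,169.7))]))
```

```text
scene [662.0105836  -60.07134451  85.        ] [703.77844436 -63.80098808  68.        ] [ 41.76786077  -3.72964357 -17.        ]
side [654.12886985 -60.20121738  85.        ] [700.33433404 -64.73045193  68.        ] [ 46.2054642   -4.52923455 -17.        ]
expect 42.84475600359849 -3.6506003605038893
paddle (array([537.43146248, -51.72534353,  98.2879212 ]), [np.float64(1.7187898012854814), np.float64(1.7187898012857337)])
```

The saddle is centred to about 1–2 mm. Now the trial stroke.

Call:
step_hand(segments={"moves":[[0, 0, 20, 0], [0, 0, 20, 0], [0, 0, 14, 0], [0, 0, 0, 0], [0, 0, 0, 0]]})

```text
time_s: 15.25
ee_pos: [533.9, -50.2, 123.4]
ee_rot: [-0.0, 0.042, 0.999, 0.0]
force: [0.4, -0.3, 0.6]
gripper_width: 0.2
gripper_force: 0.0
```

Call:
step_hand(segments={"moves":[[1, 0, 8, 0], [1, 0, 8, 0], [1, 0, 8, 0], [1, 0, 8, 0], [0, 0, 0, 0]]})

```text
time_s: 15.75
ee_pos: [528.2, -49.7, 90.4]
ee_rot: [-0.001, 0.042, 0.999, 0.0]
force: [-4.1, 0.6, 8.5]
gripper_width: 0.1
gripper_force: 3.9
```

Call:
step_hand(segments={"moves":[[1, 0, 6, 0], [1, 0, 6, 0], [1, 0, 6, 0], [1, 0, 6, 0], [0, 0, 0, 0]]})

```text
time_s: 16.25
ee_pos: [524.9, -49.5, 66.9]
ee_rot: [-0.001, 0.042, 0.999, 0.0]
force: [-4.0, -0.1, 8.3]
gripper_width: -0.0
gripper_force: 4.4
```

Call:
step_hand(segments={"moves":[[1, 0, 4, 0], [1, 0, 4, 0], [0.5, 0, 2, 0], [0, 0, 0, 0]]})

```text
time_s: 16.65
ee_pos: [524.5, -49.4, 58.0]
ee_rot: [0.001, 0.042, 0.999, -0.0]
force: [-0.8, 0.3, 8.9]
gripper_width: 0.2
gripper_force: 4.1
```

Call:
step_hand(segments={"moves":[[0, 0, 2, 0], [0, 0, 0, 0]]})

```text
time_s: 16.85
ee_pos: [524.6, -49.4, 56.5]
ee_rot: [0.001, 0.042, 0.999, -0.0]
force: [-1.6, 0.0, 12.6]
gripper_width: 0.1
gripper_force: 6.3
```

Call:
step_hand(segments={"moves":[[0, 0, 2, 0], [0, 0, 0, 0]]})

```text
time_s: 17.05
ee_pos: [524.8, -49.5, 55.7]
ee_rot: [0.002, 0.042, 0.999, -0.0]
force: [-6.6, 0.3, 24.1]
gripper_width: -0.1
gripper_force: 12.5
```

The bottom stop is reached, with force climbing to 24 N. I'll let the handle fully up and let the leaf settle.

Call:
step_hand(segments={"moves":[[0, 0, -4, 0], [-1, 0, -6, 0], [-1, 0, -8, 0], [-1, 0, -8, 0], [-1, 0, -8, 0]]})

```text
time_s: 17.55
ee_pos: [528.3, -49.8, 88.3]
ee_rot: [0.001, 0.042, 0.999, -0.0]
force: [1.2, -0.4, 5.7]
gripper_width: -0.1
gripper_force: 3.0
```

Call:
step_hand(segments={"moves":[[-1, 0, -8, 0], [-1.5, 0, -8, 0], [-2, 0, -8, 0], [-2, 0, -8, 0], [0, 0, -10, 0]]})

```text
time_s: 18.05
ee_pos: [532.8, -50.1, 129.0]
ee_rot: [-0.001, 0.042, 0.999, 0.0]
force: [0.6, -0.0, -1.1]
gripper_width: 0.1
gripper_force: 0.0
```

Call:
step_hand(segments={"moves":[[0, 0, -15, 0], [0, 0, 0, 0], [0, 0, 0, 0], [0, 0, 0, 0], [0, 0, 0, 0]]})

```text
time_s: 18.55
ee_pos: [533.1, -50.1, 143.5]
ee_rot: [-0.001, 0.042, 0.999, 0.0]
force: [0.7, 0.1, 1.0]
gripper_width: 0.1
gripper_force: 0.0
```

Call:
step_hand(segments={"moves":[[0, 0, 0, 0], [0, 0, 0, 0], [0, 0, 0, 0], [0, 0, 0, 0], [0, 0, 0, 0]]})

```text
time_s: 19.05
ee_pos: [533.8, -50.2, 144.3]
ee_rot: [-0.0, 0.042, 0.999, -0.0]
force: [-0.2, 0.2, -0.6]
gripper_width: -0.2
gripper_force: 0.0
```

Run:
```python
from station import arm
from h import *
o=arm.get_obs();T=pose(o);print(T[:3,3].round(1),o['force'].round(1) if hasattr(o['force'],'round') else o['force'])
_,p0=pickle.load(open('s6.pkl','rb'));p=arm.snapshot('scene')
# image shift of jack housing+pad against the picture before the stroke
for n,(r,c,h,w) in dict(housing=(226,254,24,20),pad=(238,264,18,16),paddle=(192,220,26,28),collar=(196,286,30,28)).items():
    m=cv2.matchTemplate(p['pixels'][r-6:r+h+6,c-6:c+w+6],p0['pixels'][r:r+h,c:c+w],cv2.TM_CCOEFF_NORMED)
    _,v,_,l=cv2.minMaxLoc(m);print(n,round(v,3),l[0]-6,l[1]-6)
```

```text
[533.8 -50.2 144.3] [-0.2  0.2 -0.6]
housing 0.995 0 0
pad 0.981 0 0
paddle 0.938 0 0
collar 0.998 0 0
```

Everything is back where it was before the stroke. Final press, then hold.

Call:
step_hand(segments={"moves":[[0, 0, 15, 0], [0, 0, 8, 0], [1, 0, 8, 0], [1, 0, 8, 0], [1, 0, 8, 0]]})

```text
time_s: 19.6
ee_pos: [529.9, -49.9, 97.1]
ee_rot: [-0.001, 0.042, 0.999, 0.0]
force: [-6.4, 1.2, 8.9]
gripper_width: -0.0
gripper_force: 4.3
```

Call:
step_hand(segments={"moves":[[1, 0, 8, 0], [1, 0, 8, 0], [1, 0, 8, 0], [1.5, 0, 6, 0], [1.5, 0, 4, 0]]})

```text
time_s: 20.1
ee_pos: [524.6, -49.4, 63.3]
ee_rot: [0.0, 0.042, 0.999, -0.0]
force: [-2.0, -0.2, 9.1]
gripper_width: -0.4
gripper_force: 4.4
```

Call:
step_hand(segments={"moves":[[1, 0, 3, 0], [0.5, 0, 2, 0], [0, 0, 1, 0], [0, 0, 0, 0], [0, 0, 0, 0]]})

```text
time_s: 20.6
ee_pos: [524.6, -49.4, 58.2]
ee_rot: [0.001, 0.042, 0.999, -0.0]
force: [-0.9, 0.3, 8.7]
gripper_width: 0.2
gripper_force: 4.1
```

Call:
step_hand(segments={"moves":[[0, 0, 2, 0], [0, 0, 1, 0], [0, 0, 0, 0]]})

```text
time_s: 20.9
ee_pos: [524.7, -49.4, 56.2]
ee_rot: [0.001, 0.042, 0.999, -0.0]
force: [-4.0, -0.0, 17.0]
gripper_width: 0.1
gripper_force: 9.1
```

Call:
step_hand(segments={"moves":[[0, 0, 0.7, 0], [0, 0, 0, 0], [0, 0, 0, 0], [0, 0, 0, 0], [0, 0, 0, 0]]})

```text
time_s: 21.4
ee_pos: [524.7, -49.4, 55.9]
ee_rot: [0.002, 0.042, 0.999, -0.0]
force: [-6.5, -0.1, 21.0]
gripper_width: 0.0
gripper_force: 11.0
```

Run:
```python
from station import arm
from h import *
o=arm.get_obs();print(o['ee_pos'],o['force'])
_,p0=pickle.load(open('s6.pkl','rb'));p=arm.snapshot('scene')
X=np.array([701.3,-64,68.]);print('expected pad shift',proj(p,X+[0,0,28])-proj(p,X))
for n,(r,c,h,w) in dict(housing=(226,254,24,10),pad=(238,264,18,16),collar=(196,286,30,28)).items():
    m=cv2.matchTemplate(p['pixels'][r-14:r+h+14,c-14:c+w+14],p0['pixels'][r:r+h,c:c+w],cv2.TM_CCOEFF_NORMED)
    _,v,_,l=cv2.minMaxLoc(m);print(n,round(v,3),l[0]-14,l[1]-14)
```

```text
[524.74484614 -49.44497076  55.92340842] [-6.50544987 -0.147087   20.97416064]
expected pad shift [[ 0.06927559 -5.72409282]]
housing 0.859 0 0
pad 0.702 1 -5
collar 0.94 0 0
```

```bash
python3 -c "
from station import arm
print(arm.hand_in())"
```

```text
the job is handed in; nothing more can be done
None
```

I handed the job in: the collar is locked, the jack's saddle is within about 2 mm of centre under the pad mark, and the trial stroke is done with the leaf settled back. The handle is now held at its bottom stop with about 21 N and the leaf up about 28 mm on the jack; no result came back from the judging.

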